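# Tuck the flap of the paper-round box

### The job

Close the wooden box of paper rounds on the ledge: with a fingertip, push its raised flap over until it lies flat, then, keeping it pressed down, push it on towards the steel lip at the opposite end until its edge is tucked as far beneath the lip as it will go and the box stays shut by itself. Only push: do not lift or drag the box, and leave everything else on the ledge where it stands.

Things in the scene. Friction and masses are not known exactly. Their poses are not given: they have to be found in the camera images.
- paper_box: Plywood box holding a stack of paper rounds, 160 (its x) x 130 (y) x 70 mm, 1.6 to 2.2 kg, loose on the ledge but steady. Origin: centre of its underside. Its -x end carries the retaining lip, its +x end the flap's hinge (axis along the box's y); z up. The side and back walls' rim is 58.5 mm above the ledge.
- lip_edge (a point): Middle of the inner (+x) edge of the level steel lip, at the lip's underside, 67 mm above the ledge and 58 mm from the box's origin towards -x. The lip is a fixed strip 110 mm wide along the box's y, its top 70 mm above the ledge, that overhangs inwards from the front wall; beneath it 4 mm are left above the flat flap's top face. A small flared mouth reaches 5 mm further inwards and rises to about 72 mm.
- flap_hinge (a point): Middle of the flap's hinge axis, 61.5 mm above the ledge; it moves with the pins along the box's -x (towards the lip). With pins at 0 it is 70 mm from the box's origin towards +x.
- flap (a joint): Angle of the flap about its hinge, rad: 0 lying flat over the box, 1.57 upright, up to 2.0 leaning outwards over the box's +x end. It starts raised at 1.35 to 1.9. Light (50 g), with a weak spring (about 0.1 N m when flat, resting at about 1.7) and a little friction: let go when flat but not tucked, it springs up again.
- pins (a joint): How far the flap's hinge pins have slid in their slotted ears towards the lip, m: 0 to 0.022 (stop), starting at 0 to 0.003, stays where it is left, about 4 N to slide. At 0 the flat flap's edge is 11 mm short of the lip's edge (6 mm short of the flare), at 0.022 it is 11 mm beneath the lip. If it is slid too far before the flap is flat, the flap lands on the lip; it can be pushed back.
- flap_edge (a point): Middle of the flap's free edge (mid-thickness), 117 mm from the hinge axis. The flap is a thin wooden board 3 mm thick, 116 mm wide along the box's y, the hinge axis at mid-thickness.
- flap_rib (a point): Middle of the crest of the rib on the flap's outer face (its top face when flat): a bar 80 mm long along the box's y, 6 mm thick, standing 8 mm above the face; its middle is 78 mm from the hinge axis, so its hinge-side face is 75 mm from the axis. A fingertip pressed on the face on the hinge side of the rib can push the flap towards the lip.
- press: Bystander: wooden tortilla press, shut, 285 x 220 mm, 83 mm high, 2.4 kg, with pale steel hinges; origin at its underside.
- molcajete: Bystander: black basalt mortar on three feet, 190 mm across, 90 mm high; origin under its centre.
- scoop: Bystander: orange plastic scoop, 175 x 60 x 32 mm; origin at its underside near the middle, handle towards its -x.
- mug: Bystander: white ceramic mug, 80 mm across, 92 mm high, handle towards its +y; origin under its centre.
- salt_jar: Bystander: glass jar with steel lid, 66 mm across, 85 mm high; origin under its centre.
- salsa_bowl: Bystander: terracotta bowl, 110 mm across, 45 mm high; origin under its centre.
- spoon: Bystander: wooden spoon 220 mm long lying flat along its x.

How it is judged:
By the outcome, as a careful person would: the job done as asked, in the order asked, and still so for the second after the job is handed in, with the robot touching nothing.
It also fails if it takes over 38 s, if anything falls off the work surface, if the arm or the gripper's body presses on something with over 40 N, if the wrist force passes 120 N, or if a joint passes its speed limit or range.

### The arm

A 6-joint arm with a two-finger parallel gripper is mounted at the origin on the work surface. World frame = base frame: x ahead of the robot, y to its left, z up, the work surface at z = 0. Lengths are in m, angles in degrees, forces in N, time in s.
With the tool pointing down it reaches from about 0.25 to 0.725 m from the base axis. Payload 9.7 kg.
Tool frame: the origin (TCP) lies on the centre line of the jaws, within the pads' length; the fingertips stand 14 mm ahead of it and the grasp point (between the pads) lies 5 mm behind it; z points along the fingers, y is the line along which they close (so a half turn about z gives the same grasp; the last joint's range is limited). The gripper opens to 85 mm and grips with 20 to 120 N. Pads are 22 mm wide; open, the fingers measure 114 mm over their backs; the gripper's body (76 mm by 85 mm) begins 54 mm behind the grasp point. The pads swing forward as they close: fully open they stand 13 mm farther back than shut.
Start: joints at [74.599, 4.979, 10.078, 95.1, 0, 90], TCP at [0.146, 0.53, 0.245] pointing down, gripper open.
Joint ranges: [-179.16, 179.16], [-48.56, 103.87], [-65.8, 70.77], [-126.05, 130.52], [-82.76, 87.17], [-180, 180]. Speed limits (degrees/s): [127.2, 127.2, 147.25, 180, 180, 180].

### API

Orientations are given as [roll, pitch, yaw] about the fixed x, y, z axes, in that order (R = Rz(yaw) Ry(pitch) Rx(roll)).
In Python, from workcell import bot, camera, get_calibration, ticket gives the robot as it stands. The module is installed in compiled form; this text tells all that it offers.
- The arm moves only by the tool send_rows, never from a script. Its arguments are lists of equal length, an entry for each row: "linear": the shift along the tool's x, y, z in m, a list of three; "twist": the turn, a rotation vector about the tool's x, y, z in units of 10 degrees (1.0 is 10 degrees), a list of three; "gripper": the opening in per cent of the stroke, from 0 (shut) to 100 (fully open). In form: {"linear": [[x, y, z], ...], "twist": [[wx, wy, wz], ...], "gripper": [gripper, ...]}. A call has 1 to 8 rows; each row shifts and turns the commanded pose from where the row before left it, along the tool's axes as they then stand; what a row does not reach is not made up. A row lasts 1/8 s, in which the tool goes at most 62.5 mm and 10.7 degrees, less where a joint would pass 70% of its speed; a pose out of reach is approached as far as the arm can. A call with a gripper value outside its range is refused whole. The fingers move at their own pace and stop on an object; "grip_force" is the grip in N (left out, the last holds). Time passes only in rows, so rows that do not move let the fingers close. It gives the time, the measured TCP pose, the force, the opening and the grip force at its end, in the units of the state.
- bot.get_obs(): the state, without advancing time (a new reading comes with each control period).
- camera(name): name is "scene" or "top" or "wrist"; returns the picture (384x512x3 uint8, red, green, blue); there is no depth.
- get_calibration(name): a dict with "fx", "fy", "cx", "cy" (pixels), "k1" (the pictures are not rectified: a ray, as slopes to the right and down, at radius r is drawn at 1 + k1 r^2 times it, then the intrinsics apply), "origin" and "orientation" of the camera in the world; the wrist camera has in their place "hand_eye" (4x4, takes a point from camera to tool coordinates, whose origin is the TCP and whose axes are the flange's). Camera axes: x right, y down, z forward; pixel columns grow to the right and rows downward; lengths in m; the calibration is good to about 2 mm. A picture is of the moment at which its call begins: read the wrist's pose just before it. get_calibration takes no time and is no camera call.
- ticket.job_done(): hands the job in; it is judged then, once.
The state is a dict: "time": time; "q": joint angles; "qd": joint speeds; "joint_efforts": joint torques, N m; "ee_pos": TCP position; "tcp_rot": TCP orientation; "wrist_force": force on the tool from outside, world axes, zero at the start; "torque": the same for the moment, N m; "opening": finger opening in m; "grasp_force": force on a finger pad.
Only numpy, scipy, OpenCV 4.12 (cv2) and the standard library are available. Lean on these libraries where they do the work, as an engineer would, in place of code of your own. Each camera call takes 0.05 s, during which the arm holds its last target. There are 200 camera calls.

## Working session

There is one attempt and no reset: what is moved stays moved. The work goes in short steps, Python scripts to look and compute and a tool call to move; the robot and the scene stay as the last step left them, time stands still between calls to the robot, and variables do not carry over. Pictures are saved under pics/ and viewed, at most 10 in all, crops included, and the job is handed in when it is done.

Besides the shell and the picture viewer there is one more tool, called after "Request:" by a JSON object that holds its "fn" and its "kwargs", one argument or row to a line. send_rows: Moves the arm, as the interface text tells. Its arguments: {"type":"object","properties":{"linear":{"type":"array"},"twist":{"type":"array"},"gripper":{"type":"array"},"grip_force":{"type":"number"}},"required":["linear","twist","gripper"]}

```bash
mkdir -p pics
python3 - <<'E'
from workcell import bot,camera,get_calibration
import cv2,numpy as np
for n in("scene","top"):
    cv2.imwrite(f"pics/{n}0.png",cv2.cvtColor(camera(n),cv2.COLOR_RGB2BGR))
    print(n,get_calibration(n))
print(get_calibration("wrist")); print(bot.get_obs())
E
```

```text
scene {'fx': 357.1210294615479, 'fy': 357.1210294615479, 'cx': 255.75186103917144, 'cy': 190.22740147990828, 'k1': -0.009541042085977888, 'origin': array([0.95488289, 0.29829815, 0.80703514]), 'orientation': array([-147.40087251,   -0.63145696,  135.56489845])}
top {'fx': 448.5114978023928, 'fy': 448.5114978023928, 'cx': 252.16876671609313, 'cy': 190.76020762202654, 'k1': 0.02054344717126513, 'origin': array([ 0.45643761, -0.05623353,  1.32443045]), 'orientation': array([-173.4231492 ,    0.95396383,  -89.99581395])}
{'fx': 299.31609214236704, 'fy': 299.31609214236704, 'cx': 253.79923674525315, 'cy': 190.12887460774223, 'k1': -0.020643549193559742, 'hand_eye': array([[-3.83043549e-04, -9.59411600e-01, -2.82009282e-01,
         7.12165788e-02],
       [ 9.99999645e-01, -5.79104122e-04,  6.11879857e-04,
         5.76070894e-04],
       [-7.50357370e-04, -2.82008948e-01,  9.59411481e-01,
        -1.28592561e-01],
       [ 0.00000000e+00,  0.00000000e+00,  0.00000000e+00,
         1.00000000e+00]])}
{'time': 0.1, 'q': array([7.45991541e+01, 5.00803370e+00, 1.00417580e+01, 9.51000312e+01,
       2.84487217e-04, 9.00006415e+01]), 'qd': array([-0.02046673,  0.00539803,  0.10998364,  0.0820027 ,  0.09301369,
       -0.06212846]), 'joint_efforts': array([-4.21530140e-04, -5.21560264e+01,  4.65654802e+01,  1.59403105e-02,
       -4.09187010e-05,  1.59928169e-05]), 'ee_pos': array([0.1460156 , 0.53008081, 0.2446779 ]), 'tcp_rot': array([-1.79933693e+02, -2.83744657e-04,  1.64598512e+02]), 'wrist_force': array([ 0.09236286,  0.2600629 , -1.14957197]), 'torque': array([-0.0273472 ,  0.00505958, -0.05809741]), 'grasp_force': 0.0, 'opening': 0.08508626069678091}
```

View pics/top0.png

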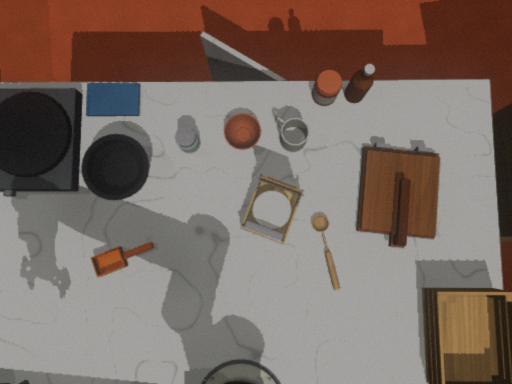

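View pics/scene0.png

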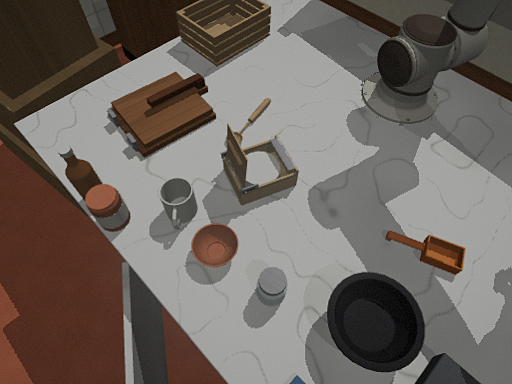

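The top view shows the box near (271,209), with the steel lip at its lower left (263,231), on the robot side. The raised flap is at the far end, around (282,185). The scene view shows the flap upright at (237,155), leaning slightly. I'll enlarge both.

Run:
```python
import cv2,numpy as np
a=cv2.imread("pics/top0.png")[165:250,230:315]; b=cv2.imread("pics/scene0.png")[115:215,210:310]
cv2.imwrite("pics/z.png",np.hstack([cv2.resize(a,(400,400),interpolation=2),cv2.resize(b,(400,400),interpolation=2)]))
```

```text
(no output)
```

View pics/z.png

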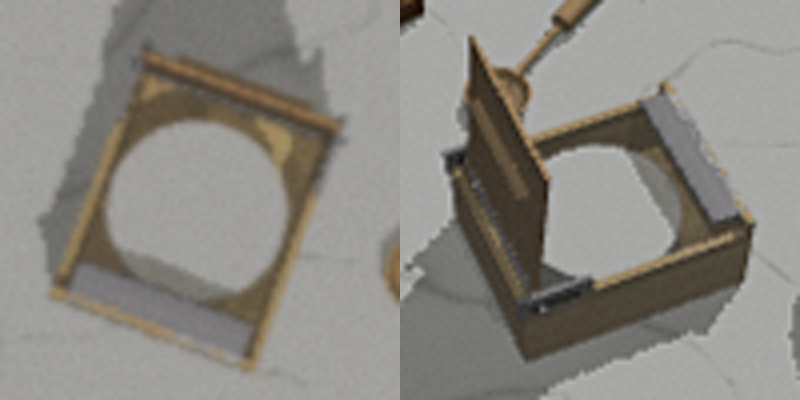

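The left panel shows the rim corners at (52,292), (255,368), (340,125) and (147,55). The lip's inner corners are at (85,265) and (255,325). In the right panel the flap's free-edge corners are (473,40) and (547,180).

```bash
cat > h.py <<'E'
import numpy as np,cv2
from scipy.spatial.transform import Rotation as R
from workcell import get_calibration,bot
def ray(name,p):
    c=get_calibration(name); K=np.array([[c['fx'],0,c['cx']],[0,c['fy'],c['cy']],[0,0,1]])
    d=np.append(cv2.undistortPoints(np.array([[p]],float),K,np.array([c['k1'],0,0,0.]))[0,0],1)
    if name=="wrist":
        o=bot.get_obs(); T=R.from_euler('xyz',o['tcp_rot'],degrees=True).as_matrix(); H=c['hand_eye']
        return o['ee_pos']+T@H[:3,3],T@H[:3,:3]@d
    return np.array(c['origin']),R.from_euler('xyz',c['orientation'],degrees=True).as_matrix()@d
def onz(name,p,z):
    o,d=ray(name,p); return o+d*(z-o[2])/d[2]
E
python3 - <<'E'
from h import *
t=lambda u,v:(230+(u+.5)*85/400-.5,165+(v+.5)*85/400-.5)
s=lambda u,v:(210+(u+.5)/4-.5,115+(v+.5)/4-.5)
P=[onz("top",t(*p),.0585)[:2] for p in((52,292),(255,368),(340,125),(147,55))]
print(P)
L=[onz("top",t(*p),.070)[:2] for p in((85,265),(255,325))]
print("lip",L,np.linalg.norm(L[0]-L[1]))
for i in range(4): print(np.linalg.norm(P[i]-P[i-1]))
ex=(P[2]+P[3]-P[0]-P[1]);ex/=np.linalg.norm(ex);w=P[0]-P[1];w/=np.linalg.norm(w)
print(np.degrees(np.arctan2(ex[1],ex[0])),np.degrees(np.arctan2(-w[0],w[1])))
L=[onz("scene",s(*p),.0585) for p in((452,170),(527,355),(750,222),(665,85))];print("scene rim",L)
yaw=np.arctan2(ex[1],ex[0]);ey=np.array([-np.sin(yaw),np.cos(yaw)]);c=np.mean(P,0)
print("c",c,yaw)
# top edge corners: 547,180 nearer camera: box +y side
for p,y in(((547,180),.058),((473,40),-.058)):
    o,d=ray("scene",s(*p)); k=(y-(o[:2]-c)@ey)/(d[:2]@ey); X=o+k*d
    print("edge",X,"box x",(X[:2]-c)@ex)
E
```

```text
[array([ 0.50070293, -0.00272225]), array([ 0.45556489, -0.12370941]), array([ 0.60098496, -0.17604343]), array([ 0.64388551, -0.05987795])]
lip [array([ 0.51627701, -0.02276491]), array([ 0.48080247, -0.12330584])] 0.10661576650046822
0.15416881877319671
0.1291330092650338
0.15455047133814723
0.12383406773708204
-20.775680799096758 -20.459605904381544
scene rim [array([0.41329336, 0.01113454, 0.0585    ]), array([0.49029412, 0.13463893, 0.0585    ]), array([0.30621624, 0.17337827, 0.0585    ]), array([0.24895687, 0.06607872, 0.0585    ])]
c [ 0.55028457 -0.09058826] -0.362604034287605
edge [0.34646808 0.04876904 0.02254538] box x -0.23999503762434216
edge [ 0.30276597 -0.05871862  0.04681675] box x -0.24272851552758573
```

The right-panel pixels are offset by 400 from the stacking, so I'll correct that.

Run:
```python
from h import *
s=lambda u,v:(210+(u-400+.5)/4-.5,115+(v+.5)/4-.5)
c=np.array([.550,-.0906]);yaw=np.radians(-20.7)
ex=np.array([np.cos(yaw),np.sin(yaw)]);ey=np.array([-ex[1],ex[0]])
L=[onz("scene",s(*p),.0585)[:2] for p in((452,170),(527,310),(750,222),(665,85))]
print("scene rim",[(p.round(4),((p-c)@ex).round(4),((p-c)@ey).round(4)) for p in L])
for p in ((85,265),(255,325)):
    X=onz("top",(230+p[0]*85/400,165+p[1]*85/400),.07)[:2]-c; print("lip",X@ex,X@ey)
for p,y in(((547,180),.058),((473,40),-.058),((545,285),.058)):
    o,d=ray("scene",s(*p)); k=(y-(o[:2]-c)@ey)/(d[:2]@ey); X=o+k*d
    x=(X[:2]-c)@ex; print("edge",X,"box x",x,"angle",np.degrees(np.arctan2(X[2]-.0615,.070-x)))
for bx,z in((.15,.2),(.11,.1),(-.01,.09)): print((c+bx*ex).round(4),z)
```

```text
scene rim [(array([ 0.6041, -0.1727]), np.float64(0.0796), np.float64(-0.0577)), (array([ 0.6434, -0.0585]), np.float64(0.076), np.float64(0.063)), (array([ 0.4937, -0.0074]), np.float64(-0.082), np.float64(0.0579)), (array([ 0.4493, -0.1263]), np.float64(-0.0816), np.float64(-0.069))]
lip -0.05616303932980557 0.05011633491762812
lip -0.05380570603409978 -0.05645376306216404
edge [ 0.62572283 -0.05721063  0.17563862] box x 0.0590321634414363 angle 84.51117256759592
edge [ 0.58369676 -0.16533559  0.17292106] box x 0.0579385826558566 angle 83.8217443597817
edge [ 0.62815118 -0.05812823  0.07106181] box x 0.061628101474739364 angle 48.79604218946242
[ 0.6903 -0.1436] 0.2
[ 0.6529 -0.1295] 0.1
[ 0.5406 -0.0871] 0.09
```

Request:
{"fn": "send_rows", "kwargs": {
  "linear": [
    [0,0,0],
    [-0.047,-0.029,0],
    [-0.047,-0.029,0],
    [-0.047,-0.029,0],
    [-0.047,-0.029,0],
    [-0.047,-0.029,0],
    [-0.047,-0.029,0],
    [-0.047,-0.029,0]
  ],
  "twist": [
    [0,0,0.53],
    [0,0,0],
    [0,0,0],
    [0,0,0],
    [0,0,0],
    [0,0,0],
    [0,0,0],
    [0,0,0]
  ],
  "gripper": [0,0,0,0,0,0,0,0]
}}

```text
time: 1.1
ee_pos: [0.3828, 0.2224, 0.2451]
tcp_rot: [180.0, -0.0, 159.3]
wrist_force: [0.9, -0.1, 0.0]
opening: -0.0001
grasp_force: 0.0
```

Request:
{"fn": "send_rows", "kwargs": {
  "linear": [
    [-0.047,-0.029,0],
    [-0.047,-0.029,0],
    [-0.047,-0.029,0],
    [-0.047,-0.029,0],
    [-0.047,-0.029,0],
    [-0.047,-0.029,0],
    [-0.047,-0.029,0],
    [0,0,0]
  ],
  "twist": [
    [0,0,0],
    [0,0,0],
    [0,0,0],
    [0,0,0],
    [0,0,0],
    [0,0,0],
    [0,0,0],
    [0,0,0]
  ],
  "gripper": [0,0,0,0,0,0,0,0]
}}

```text
time: 2.1
ee_pos: [0.6192, -0.085, 0.2426]
tcp_rot: [-179.9, -0.2, 159.1]
wrist_force: [-0.8, -0.4, 0.3]
opening: -0.0
grasp_force: 0.0
```

```bash
cat > st.py <<'E'
from h import *
from workcell import camera
import sys
o=bot.get_obs(); c=np.array([.5495,-.0908]);yaw=np.radians(-20.7)
ex=np.array([np.cos(yaw),np.sin(yaw)]);ey=np.array([-ex[1],ex[0]]);p=o['ee_pos']
print("t",o['time'],"box x,y",(p[:2]-c)@ex,(p[:2]-c)@ey,"tip z",p[2]-.014,o['tcp_rot'],"F",o['wrist_force'],o['opening'])
if len(sys.argv)>1:
    f=lambda n:cv2.cvtColor(camera(n),cv2.COLOR_RGB2BGR)
    a=cv2.resize(f("scene")[95:220,195:320],(400,400),interpolation=2); b=cv2.resize(f("wrist"),(400,300))
    cv2.imwrite(sys.argv[1],np.hstack([a,cv2.copyMakeBorder(b,0,100,0,0,0)]))
E
python3 st.py pics/a.png
```

```text
t 2.1 box x,y 0.06318299131384673 0.03003567037605576 tip z 0.22860533758404153 [-1.79937524e+02 -1.78177791e-01  1.59099710e+02] F [-0.75113947 -0.37295372  0.27426317] -1.652470886019183e-06
```

View pics/a.png

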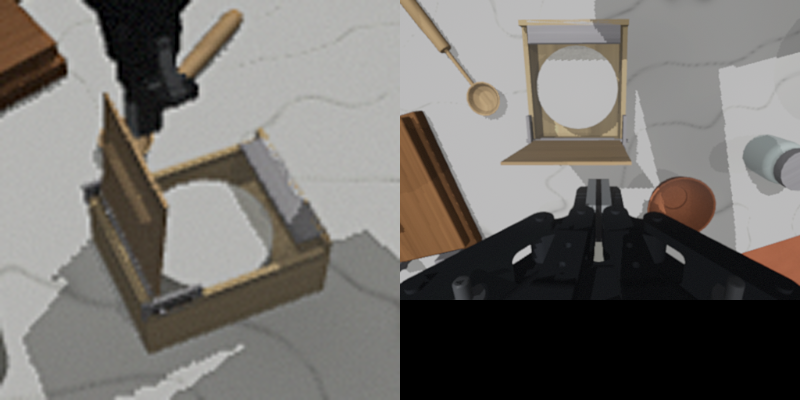

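The picture shows the tool squared up with the box. The fingertip at (598,190) is behind and above the flap edge at (565,160), and is 30 mm off to the side.

Request:
{"fn": "send_rows", "kwargs": {
  "linear": [
    [-0.021,-0.015,0],
    [-0.021,-0.015,0],
    [0,0,0.034],
    [0,0,0.034],
    [0,0,0.034],
    [0,0,0],
    [0,0,0]
  ],
  "twist": [
    [0,0,0],
    [0,0,0],
    [0,0,0],
    [0,0,0],
    [0,0,0],
    [0,0,0],
    [0,0,0]
  ],
  "gripper": [0,0,0,0,0,0,0]
}}

```text
time: 3.08
ee_pos: [0.647, -0.1243, 0.1454]
tcp_rot: [180.0, 0.1, 159.4]
wrist_force: [0.2, -0.4, 1.1]
opening: 0.0
grasp_force: 0.0
```

```bash
python3 st.py pics/b.png
```

```text
t 3.075 box x,y 0.10302077920068443 0.0031038187866365597 tip z 0.1314304404873914 [1.79977339e+02 1.13701163e-01 1.59355661e+02] F [ 0.22413229 -0.41862979  1.09606441] 4.537742560114921e-05
```

View pics/b.png

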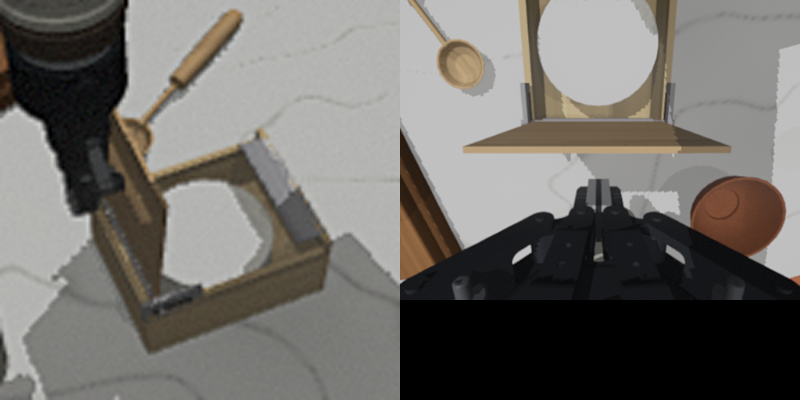

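The fingertip is now behind the flap, clear of it and centred: tip at (598,185), flap edge at row 150. Next I'll push it along the arc.

Request:
{"fn": "send_rows", "kwargs": {
  "linear": [
    [0.014,0,0.002],
    [0.014,0,0.002],
    [0.0075,0,0.0015],
    [0.0075,0,0.0015],
    [0.0075,0,0.0035],
    [0.0075,0,0.0035],
    [0.006,0,0.0055],
    [0.006,0,0.0055]
  ],
  "twist": [
    [0,0,0],
    [0,0,0],
    [0,0,0],
    [0,0,0],
    [0,0,0],
    [0,0,0],
    [0,0,0],
    [0,0,0]
  ],
  "gripper": [0,0,0,0,0,0,0,0]
}}

```text
time: 4.18
ee_pos: [0.5809, -0.1002, 0.1178]
tcp_rot: [-180.0, -0.0, 159.3]
wrist_force: [1.4, -0.7, 0.2]
opening: -0.0002
grasp_force: 0.5
```

Request:
{"fn": "send_rows", "kwargs": {
  "linear": [
    [0,0,0],
    [0,0,0]
  ],
  "twist": [
    [0,0,0],
    [0,0,0]
  ],
  "gripper": [0,0]
}}

```text
time: 4.42
ee_pos: [0.5813, -0.1003, 0.1183]
tcp_rot: [-180.0, -0.0, 159.3]
wrist_force: [0.2, -0.6, -0.9]
opening: 0.0
grasp_force: 0.1
```

```bash
python3 st.py pics/c.png
```

```text
t 4.425 box x,y 0.03307740108116471 0.0023474008741063805 tip z 0.10429434509893898 [-1.79999835e+02 -3.59652329e-03  1.59301569e+02] F [ 0.18067254 -0.58885543 -0.87064866] 4.620811026589797e-05
```

View pics/c.png

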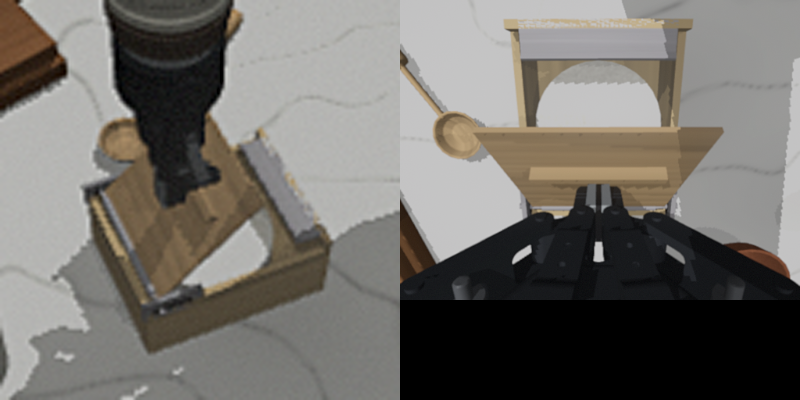

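The flap is halfway over at about 40°, with the finger just on the hinge side of the rib (rib at row 173, tip at row 188). I'll continue to flat.

Request:
{"fn": "send_rows", "kwargs": {
  "linear": [
    [0.0045,0,0.007],
    [0.0045,0,0.007],
    [0.0025,0,0.007],
    [0.0025,0,0.007],
    [0.001,0,0.0065],
    [0.001,0,0.0065],
    [0,0,0.001],
    [0,0,0]
  ],
  "twist": [
    [0,0,0],
    [0,0,0],
    [0,0,0],
    [0,0,0],
    [0,0,0],
    [0,0,0],
    [0,0,0],
    [0,0,0]
  ],
  "gripper": [0,0,0,0,0,0,0,0]
}}

```text
time: 5.52
ee_pos: [0.5664, -0.0947, 0.0767]
tcp_rot: [180.0, 0.0, 159.3]
wrist_force: [-1.9, 0.7, 5.3]
opening: 0.0002
grasp_force: 2.7
```

Request:
{"fn": "send_rows", "kwargs": {
  "linear": [
    [0,0,0]
  ],
  "twist": [
    [0,0,0]
  ],
  "gripper": [0]
}}

```text
time: 5.65
ee_pos: [0.5664, -0.0947, 0.0767]
tcp_rot: [180.0, 0.0, 159.3]
wrist_force: [-2.0, 0.8, 6.3]
opening: 0.0001
grasp_force: 2.7
```

```bash
python3 st.py pics/d.png
```

```text
t 5.65 box x,y 0.01713573564469639 0.002345703477145713 tip z 0.06268374825823372 [1.79995756e+02 2.21173677e-02 1.59296776e+02] F [-2.04996955  0.79332172  6.31957564] 5.525680535594393e-05
```

View pics/d.png

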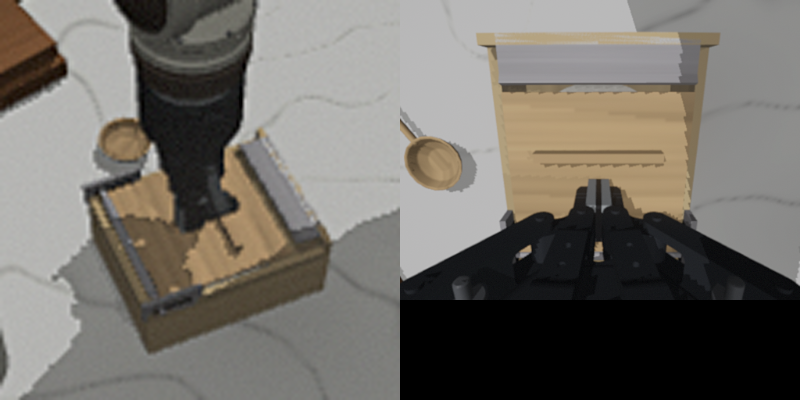

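The flap is flat (tip z 62.7 mm, 6 N). Its edge at row 92 is just short of the lip at row 83, and the rib at row 157 is ahead of the tip. Next I'll slide it towards the lip.

Request:
{"fn": "send_rows", "kwargs": {
  "linear": [
    [0.003,0,0],
    [0.003,0,0],
    [0.003,0,0],
    [0.003,0,0],
    [0.003,0,0],
    [0.003,0,0],
    [0.003,0,0],
    [0,0,0]
  ],
  "twist": [
    [0,0,0],
    [0,0,0],
    [0,0,0],
    [0,0,0],
    [0,0,0],
    [0,0,0],
    [0,0,0],
    [0,0,0]
  ],
  "gripper": [0,0,0,0,0,0,0,0]
}}

```text
time: 6.75
ee_pos: [0.5465, -0.0871, 0.0765]
tcp_rot: [180.0, 0.0, 159.3]
wrist_force: [2.5, -0.8, 5.6]
opening: 0.0001
grasp_force: 3.2
```

Request:
{"fn": "send_rows", "kwargs": {
  "linear": [
    [0.002,0,0],
    [0.002,0,0],
    [0.002,0,0],
    [0,0,0]
  ],
  "twist": [
    [0,0,0],
    [0,0,0],
    [0,0,0],
    [0,0,0]
  ],
  "gripper": [0,0,0,0]
}}

```text
time: 7.25
ee_pos: [0.541, -0.0851, 0.0765]
tcp_rot: [180.0, 0.0, 159.3]
wrist_force: [2.4, -0.2, 4.6]
opening: 0.0001
grasp_force: 3.2
```

```bash
python3 st.py pics/e.png
```

```text
t 7.25 box x,y -0.009986842335147213 0.0023465232688988495 tip z 0.06252128368447318 [1.79998121e+02 2.62592091e-02 1.59298906e+02] F [ 2.37685485 -0.18192654  4.57444835] 0.00011258392069966292
```

View pics/e.png

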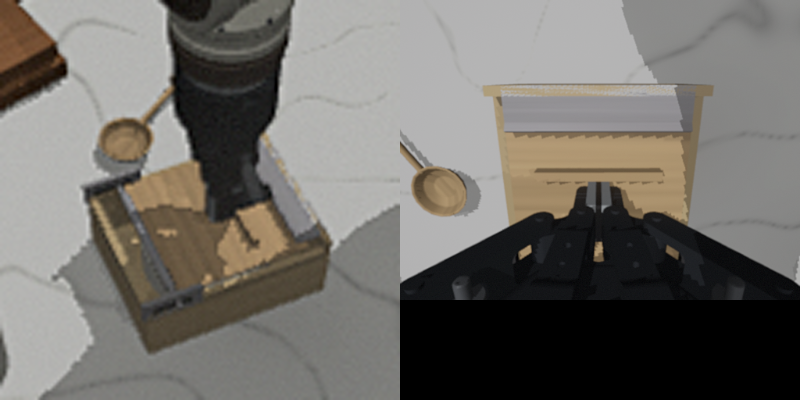

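The flap has slid: its edge is now under the lip, there is a gap at the hinge end, and the box hasn't moved. I'll carry on to the stop with a little more downward press.

Request:
{"fn": "send_rows", "kwargs": {
  "linear": [
    [0.001,0,0.001],
    [0.001,0,0],
    [0.001,0,0],
    [0.001,0,0],
    [0.001,0,0],
    [0,0,0]
  ],
  "twist": [
    [0,0,0],
    [0,0,0],
    [0,0,0],
    [0,0,0],
    [0,0,0],
    [0,0,0]
  ],
  "gripper": [0,0,0,0,0,0]
}}

```text
time: 8.1
ee_pos: [0.5368, -0.0834, 0.0761]
tcp_rot: [180.0, 0.1, 159.3]
wrist_force: [4.1, -2.0, 9.1]
opening: 0.0001
grasp_force: 4.4
```

Request:
{"fn": "send_rows", "kwargs": {
  "linear": [
    [0.001,0,0],
    [0,0,0]
  ],
  "twist": [
    [0,0,0],
    [0,0,0]
  ],
  "gripper": [0,0]
}}

```text
time: 8.35
ee_pos: [0.536, -0.0831, 0.0761]
tcp_rot: [180.0, 0.1, 159.3]
wrist_force: [4.4, -2.5, 8.3]
opening: -0.0001
grasp_force: 4.6
```

Request:
{"fn": "send_rows", "kwargs": {
  "linear": [
    [0.001,0,0],
    [0,0,0]
  ],
  "twist": [
    [0,0,0],
    [0,0,0]
  ],
  "gripper": [0,0]
}}

```text
time: 8.6
ee_pos: [0.5359, -0.0831, 0.0763]
tcp_rot: [180.0, 0.2, 159.3]
wrist_force: [7.5, -3.1, 6.1]
opening: 0.0003
grasp_force: 5.7
```

Progress stopped and the force is rising at the expected position, so this looks like the pins' stop. One confirming nudge, pressed down.

Request:
{"fn": "send_rows", "kwargs": {
  "linear": [
    [0,0,0.001],
    [0.001,0,0],
    [0,0,0]
  ],
  "twist": [
    [0,0,0],
    [0,0,0],
    [0,0,0]
  ],
  "gripper": [0,0,0]
}}

```text
time: 8.98
ee_pos: [0.5359, -0.083, 0.076]
tcp_rot: [180.0, 0.4, 159.3]
wrist_force: [11.2, -5.6, 8.9]
opening: -0.0003
grasp_force: 7.6
```

Request:
{"fn": "send_rows", "kwargs": {
  "linear": [
    [-0.004,0,0],
    [0,0,-0.01],
    [0,0,-0.03],
    [0,0,-0.04],
    [-0.04,0,-0.04],
    [-0.04,0,-0.04],
    [0,0,0],
    [0,0,0]
  ],
  "twist": [
    [0,0,0],
    [0,0,0],
    [0,0,0],
    [0,0,0],
    [0,0,0],
    [0,0,0],
    [0,0,0],
    [0,0,0]
  ],
  "gripper": [0,0,0,0,0,0,0,0]
}}

```text
time: 9.98
ee_pos: [0.6112, -0.1117, 0.2326]
tcp_rot: [-180.0, -0.2, 159.3]
wrist_force: [0.3, -1.1, -0.5]
opening: -0.0003
grasp_force: 0.0
```

```bash
python3 st.py pics/f.png
python3 - <<'E'
from workcell import camera
import cv2,numpy as np
t=cv2.cvtColor(camera("top"),cv2.COLOR_RGB2BGR); cv2.imwrite("pics/t1.png",t)
b=cv2.imread("pics/f.png"); a=cv2.imread("pics/top0.png")
z=lambda i:cv2.resize(i[165:250,230:315],(400,400),interpolation=2)
cv2.imwrite("pics/g.png",cv2.resize(np.vstack([b,np.hstack([z(a),z(t)])]),(600,600)))
E
```

```text
t 9.975 box x,y 0.06511964663879316 0.0022685050755618746 tip z 0.21863361541664147 [-179.97146627   -0.20199462  159.2972143 ] F [ 0.25210927 -1.09358305 -0.5417625 ] -0.0003053317285126056
```

View pics/g.png

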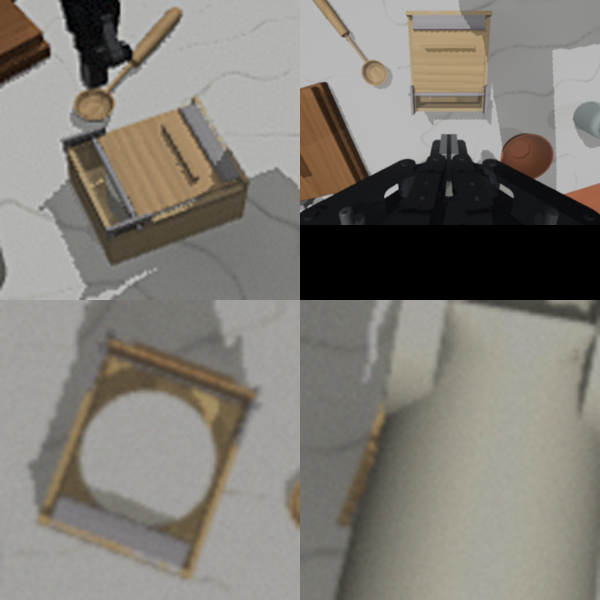

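The flap stays flat and tucked under the lip with the finger clear. The hinge has slid fully forward and the box is where it was. Handing in.

```bash
python3 -c "
from workcell import ticket
print(ticket.job_done())"
```

```text
the job is handed in; nothing more can be done
None
```

The box is shut: its flap lies flat, was pushed until it would go no further under the steel lip, and stayed down after the finger left; the box did not visibly move, and I handed the job in at about 10 s.

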